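Load the centrifuge rotor with stacked tube adapters, in balance

ROBOT

A 6-joint arm with a two-finger parallel gripper is mounted at the origin on a cart in front of the work surface, level with it; the furniture and walls round the work are solid. World frame = base frame: x ahead of the robot, y to its left, z up, the work surface at z = 0. Lengths are in mm, angles in rad, forces in N, time in s.
With the tool pointing down it reaches from about 400 to 925 mm from the base axis. Payload 12.5 kg.
Tool frame: the origin (TCP) lies midway between the tips of the shut fingers; the grasp point (between the pads) lies 19 mm behind it (env.pinch_z is the z of the grasp point in the tool frame, in mm); z points along the fingers, y is the line along which they close (so a half turn about z gives the same grasp; the last joint's range is limited). The gripper opens to 95 mm and grips with 3 to 60 N. Pads are 20 mm wide; open, the fingers measure 119 mm over their backs; the gripper's body (75 mm by 180 mm) begins 59 mm behind the grasp point.
Start: joints at [1.2, 0.491, 1.559, -0, 1.092, -0.106], TCP at [163.555, 603.238, 214.661] pointing down, gripper open.
Joint ranges: [-3.1, 3.1], [-0.84, 2.19], [0.05, 2.79], [-1.13, 4.28], [0.06, 2.93], [-2.69, 2.69]. Speed limits (rad/s): [2.22, 2.22, 2.79, 3.14, 3.14, 3.14].

INTERFACE

Orientations are given as [roll, pitch, yaw] about the fixed x, y, z axes, in that order (R = Rz(yaw) Ry(pitch) Rx(roll)).
In Python, from cell import env, eyes gives the robot as it stands.
- The arm moves only by the shell command python3 -m inch 'ROWS'. ROWS is JSON, a list of rows, each a list of 3 entries, a list of its own where there are three numbers: the shift along the tool's x, y, z in units of 60 mm (1.0 is 60 mm), then the turn about the tool's z in units of 5 degrees (1.0 is 5 degrees), then the closure, from -1 (fully open) to 1 (shut). In form: [[[tx, ty, tz], turn, claw], ...]. A call has exactly 10 rows; each row shifts and turns the commanded pose from where the row before left it, along the tool's axes as they then stand; what a row does not reach is not made up. A row lasts 1/8 s, in which the tool goes at most 62.5 mm and 10.7 degrees, less where a joint would pass 70% of its speed; a pose out of reach is approached as far as the arm can. A call is refused whole if a number of a shift passes 1 or a number of a turn 1, either way. A call with a gripper value outside its range is refused whole. The fingers move at their own pace and stop on an object; the grip force is fixed at half the most. Time passes only in rows, so rows that do not move let the fingers close, or fill a call up. It gives the time, the measured TCP pose, the force, the opening and the grip force at its end, in the units of the state.
- env.state(): the state, without advancing time (a new reading comes with each control period).
- eyes.read_camera(name): name is "side" or "top"; returns a dict with "pixels" (384x512x3 uint8, red, green, blue), "fx", "fy", "cx", "cy" (pixels), "extrinsics" (4x4, takes a point from world to camera coordinates). Camera axes: x right, y down, z forward; pixel columns grow to the right and rows downward; lengths in mm; the calibration is good to about 2 mm. A picture is of the moment at which its call begins. There is no depth.
- env.job_done(): hands the job in; it is judged then, once.
Trained networks look in a picture, given as the dict that the camera call returned (one of the last four; its "shot" number tells which), for a name from the list of things; names that differ only in an ending like _2 or _b are one class to them, and where a whole thing is asked for, a point or a joint stands for the part that bears it (a point fixed in the world has none). Each returns a list of dicts, best first, with "score" (0 to 1); they miss things now and then, are a little off and sometimes report something else, mostly with a low value. They report only what shows in the picture. A call takes as long as a camera call. They do not tell look-alikes from the thing itself.
- eyes.boxes_of(name, picture): "centre" ([row, column] in pixels, amid what is visible of it).
- eyes.cut_out(name, picture): "mask" (384x512 bool, what is visible of it) and "centre" ([row, column] in pixels, amid what is visible of it).
- eyes.spot_point(name, picture): "centre" ([row, column] in pixels: a listed point, or the origin of a listed thing).
The state is a dict: "t": time; "joints": joint angles; "qvel": joint speeds; "tau": joint torques, N m; "eef_pos": TCP position; "tcp_rot": TCP orientation; "ft_force": force on the tool from outside, world axes, zero at the start; "moment": the same for the moment, N m; "opening": opening from 0.0 (shut) to 1.0 (fully open); "grip_force": force on a finger pad.
Only numpy, scipy, OpenCV 4.12 (cv2) and the standard library are available. Lean on these libraries where they do the work, as an engineer would, in place of code of your own. Each camera call takes 0.05 s, during which the arm holds its last target. There are 200 camera calls.

TASK

Get the swing-out rotor ready for a balanced run: take the two stacks of tube adapters apart and seat one adapter fully down in each of the four buckets, the two blue ones opposite each other and the two orange ones opposite each other. Keep them upright, let go of them all, and leave the tip box and the timer where they stand.

Things in the scene. Friction and masses are not known exactly. Their poses are not given: they have to be found in the camera images.
- adapter_blue_1: round blue plastic tube adapter, 40 mm diameter, 42 mm tall; eight small 7 mm holes round an upright white post (12 mm diameter, 28 mm tall). Origin: underside centre; z up. A 16 mm socket, 30 mm deep, in the underside takes the post of the adapter below, so stacked ones stand 42 mm apart and part straight upward. 50 to 100 g. Starts in a stack of two on the bench
- adapter_blue_2: round blue plastic tube adapter, 40 mm diameter, 42 mm tall; eight small 7 mm holes round an upright white post (12 mm diameter, 28 mm tall). Origin: underside centre; z up. A 16 mm socket, 30 mm deep, in the underside takes the post of the adapter below, so stacked ones stand 42 mm apart and part straight upward. 50 to 100 g. Starts in a stack of two on the bench
- adapter_orange_1: round orange plastic tube adapter, 40 mm diameter, 42 mm tall; four larger 10 mm holes round an upright white post (12 mm diameter, 28 mm tall). Origin: underside centre; z up. A 16 mm socket, 30 mm deep, in the underside takes the post of the adapter below, so stacked ones stand 42 mm apart and part straight upward. 50 to 100 g. Starts in a stack of two on the bench
- adapter_orange_2: round orange plastic tube adapter, 40 mm diameter, 42 mm tall; four larger 10 mm holes round an upright white post (12 mm diameter, 28 mm tall). Origin: underside centre; z up. A 16 mm socket, 30 mm deep, in the underside takes the post of the adapter below, so stacked ones stand 42 mm apart and part straight upward. 50 to 100 g. Starts in a stack of two on the bench
- bucket_1_seat (a point): centre of the inner floor of one of the rotor's four equal steel buckets (inside 45 mm wide, 42 mm deep; rim 50 mm wide, 42 mm above here). A seated adapter's underside centre rests here, its block level with the rim. Hangs on pins 30 mm up, swings easily. Seats 1 to 4 run round the fixed aluminium rotor, 62 mm from its axis: 1 faces 3 across it, 2 faces 4. Centre nut's top: 58 mm above here
- bucket_2_seat (a point): centre of the inner floor of one of the rotor's four equal steel buckets (inside 45 mm wide, 42 mm deep; rim 50 mm wide, 42 mm above here). A seated adapter's underside centre rests here, its block level with the rim. Hangs on pins 30 mm up, swings easily. Seats 1 to 4 run round the fixed aluminium rotor, 62 mm from its axis: 1 faces 3 across it, 2 faces 4. Centre nut's top: 58 mm above here
- bucket_3_seat (a point): centre of the inner floor of one of the rotor's four equal steel buckets (inside 45 mm wide, 42 mm deep; rim 50 mm wide, 42 mm above here). A seated adapter's underside centre rests here, its block level with the rim. Hangs on pins 30 mm up, swings easily. Seats 1 to 4 run round the fixed aluminium rotor, 62 mm from its axis: 1 faces 3 across it, 2 faces 4. Centre nut's top: 58 mm above here
- bucket_4_seat (a point): centre of the inner floor of one of the rotor's four equal steel buckets (inside 45 mm wide, 42 mm deep; rim 50 mm wide, 42 mm above here). A seated adapter's underside centre rests here, its block level with the rim. Hangs on pins 30 mm up, swings easily. Seats 1 to 4 run round the fixed aluminium rotor, 62 mm from its axis: 1 faces 3 across it, 2 faces 4. Centre nut's top: 58 mm above here
- tip_box: pipette tip box with clear lid, 68 x 118 x 78 mm, standing at the front edge, right of the middle; to be left alone. For orientation: two hotplates, 100 mm high, stand between the left stack and the rotor; crumpled bags about 0.2 to 0.4 m tall stand behind the left stack and behind the rotor, a tube rack 103 mm tall behind the right stack
- lab_timer: white timer with red dial, 66 x 66 x 47 mm, on the right; to be left alone
There are look-alikes about, which are no part of the job. What is shaped like the adapter_orange_2 but green is not meant.

How it is judged:
By the outcome, as a careful person would: the job done as asked, in the order asked, and still so for the second after the job is handed in, with the robot touching nothing.
It also fails if it takes over 138 s, if anything falls off the work surface, if the arm or the gripper's body presses on something with over 40 N, if the wrist force passes 120 N, or if a joint passes its speed limit or range.

## Working session

There is one attempt and no reset: what is moved stays moved. The work goes in short steps, Python scripts to look and compute and a shell command to move; the robot and the scene stay as the last step left them, time stands still between calls to the robot, and variables do not carry over. Pictures are saved under pics/ and viewed, at most 14 in all, crops included, and the job is handed in when it is done.

```bash
ls; mkdir -p pics
cat > h.py <<'E'
import numpy as np, cv2
from cell import env, eyes
def ray(p,rc):
    E=np.array(p["extrinsics"]);R=E[:3,:3];t=E[:3,3]
    d=R.T@np.array([(rc[1]-p["cx"])/p["fx"],(rc[0]-p["cy"])/p["fy"],1]);return -R.T@t,d
def atz(p,rc,z):
    o,d=ray(p,rc);return (o+d*(z-o[2])/d[2])
def proj(p,X):
    E=np.array(p["extrinsics"]);c=E[:3,:3]@np.array(X)+E[:3,3]
    return [p["cy"]+p["fy"]*c[1]/c[2],p["cx"]+p["fx"]*c[0]/c[2]]
def tri(p,a,q,b):
    o1,d1=ray(p,a);o2,d2=ray(q,b)
    A=np.stack([d1,-d2],1);s=np.linalg.lstsq(A,o2-o1,rcond=None)[0]
    x,y=o1+d1*s[0],o2+d2*s[1];return (x+y)/2,np.linalg.norm(x-y)
def save(n,im,s=1.5):
    cv2.imwrite("pics/"+n,cv2.resize(im,None,fx=s,fy=s,interpolation=cv2.INTER_CUBIC)[:,:,::-1])
E
python3 - <<'E'
from h import *
np.set_printoptions(precision=1,suppress=True)
print(env.state(),env.pinch_z)
P={}
for c in("side","top"):
    p=eyes.read_camera(c);P[c]=p;save(c+"0.png",p["pixels"])
    print(c,"cam at",ray(p,[192,256])[0], "fwd",ray(p,[192,256])[1])
    for n in("adapter_blue_1","adapter_orange_1","bucket_1_seat"):
        for f in ("boxes_of","spot_point"):
            for r in getattr(eyes,f)(n,p):print(c,n,f,np.round(r["centre"],1),round(r["score"],2),atz(p,r["centre"],0))
E
```

```text
pics
{'t': 0.0, 'joints': array([ 1.2,  0.5,  1.6, -0. ,  1.1, -0.1]), 'qvel': array([-0.,  0., -0., -0.,  0., -0.]), 'tau': array([ -0. , -61.3, -25.8,   0.1,   0. ,  -0. ]), 'eef_pos': array([163.4, 603. , 214.1]), 'tcp_rot': array([-3.1, -0. ,  2.9]), 'ft_force': array([ 0.7, -0.5, -0.1]), 'moment': array([-0. , -0.1,  0.1]), 'grip_force': 0.0, 'opening': 1.0006299828269964} -18.8
side cam at [  347.9 -1015.6   729.7] fwd [ 0.1  0.8 -0.6]
side adapter_blue_1 boxes_of [129.  233.8] 0.58 [424.2 550.1   0. ]
side adapter_blue_1 spot_point [134.1 234.5] 0.39 [424.4 494.4   0. ]
side adapter_blue_1 spot_point [347.  290.5] 0.21 [ 487.7 -582.5    0. ]
side adapter_orange_1 boxes_of [308.  269.2] 0.69 [ 454.6 -476.7    0. ]
side adapter_orange_1 boxes_of [264.6 274.8] 0.6 [ 489.7 -335.7    0. ]
side adapter_orange_1 boxes_of [284.  280.5] 0.48 [ 494.4 -405.     0. ]
side adapter_orange_1 spot_point [271.9 275.2] 0.86 [ 486.8 -362.3    0. ]
side adapter_orange_1 spot_point [317.3 268.5] 0.83 [ 449.3 -502.7    0. ]
side adapter_orange_1 spot_point [287.8 276.8] 0.62 [ 482.8 -416.6    0. ]
side bucket_1_seat boxes_of [227.2 248.7] 0.49 [ 431.4 -171.8    0. ]
side bucket_1_seat spot_point [238.8 249.7] 0.66 [ 429.7 -225.3    0. ]
top cam at [ 209.5  -96.3 1709.7] fwd [ 0.1 -0.  -1. ]
top adapter_blue_1 boxes_of [200.7 141.8] 0.67 [416.3 410.1   0. ]
top adapter_blue_1 spot_point [199.9 146. ] 0.57 [419.8 391.6   0. ]
top adapter_blue_1 spot_point [202.6 141.9] 0.44 [407.8 409.4   0. ]
top adapter_orange_1 boxes_of [181.1 331.1] 0.6 [ 500.5 -435.1    0. ]
top adapter_orange_1 boxes_of [193.6 345.7] 0.58 [ 443.6 -498.5    0. ]
top adapter_orange_1 spot_point [186.5 324.1] 0.56 [ 476.1 -402.9    0. ]
top adapter_orange_1 spot_point [184.6 328.4] 0.54 [ 484.7 -422.5    0. ]
top adapter_orange_1 spot_point [191.6 348.4] 0.4 [ 452.5 -510.9    0. ]
top bucket_1_seat spot_point [197.4 288.5] 0.66 [ 427.8 -242.6    0. ]
```

View pics/side0.png

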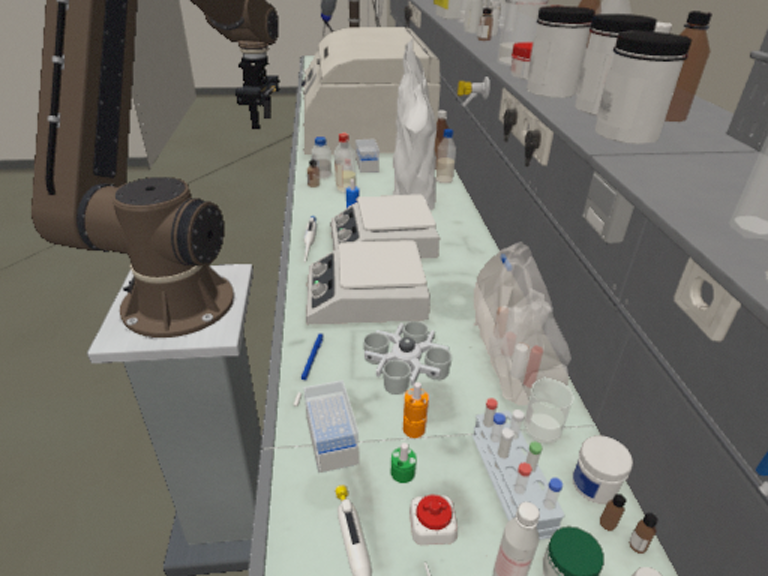

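View pics/top0.png

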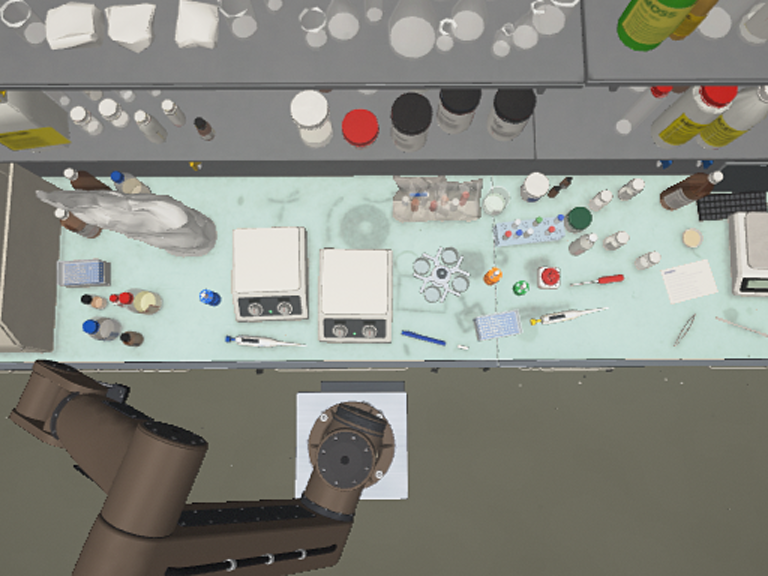

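The side view shows the blue stack at about (row 130, col 235) in image pixels and the orange stack at (273, 277). The rotor is at (238, 270), the tip box at (284, 221) and the timer at (344, 289).
In the top view these are blue (198, 139), orange (183, 328), and the rotor (182, 294).
Candidates by side pixel: the blue stack (130, 235), the orange stack (273, 277), and a single green look-alike (308, 269). The green one is rejected because of its colour. I'll check the choice in a close crop.

Run:
```python
from h import *
s=eyes.read_camera("side")["pixels"];t=eyes.read_camera("top")["pixels"]
import pickle
def tile(im,r,c):
    return cv2.resize(im[r:r+50,c:c+66],(396,300),interpolation=cv2.INTER_CUBIC)
m=np.vstack([np.hstack([tile(s,212,238),tile(t,158,262)]),np.hstack([tile(s,250,250),tile(s,105,202)])])
save("crop1.png",m,1)
```

```text
(no output)
```

View pics/crop1.png

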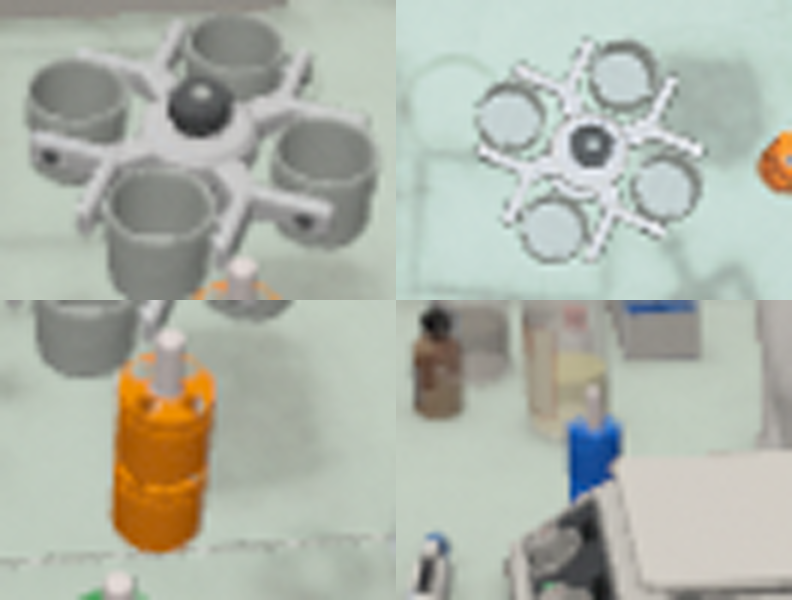

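The crops confirm the choice. The orange stack of two has four larger holes, and its post top is at side (256, 278.7). The blue stack's post top is at side (119.5, 235). The green one is a single and not wanted. The rotor has four bucket rims in both views, so I'll fit it.

```bash
cat > fit.py <<'E'
from h import *
from scipy.optimize import least_squares
def fit(s,t,S,T):  # S,T: 4 rim centres, order A(+y) C(+x) D(-y) B(-x)
    def pts(v):
        return [[v[0]+62*np.cos(v[3]+a),v[1]+62*np.sin(v[3]+a),v[2]] for a in np.array([1,0,-1,-2])*np.pi/2]
    f=lambda v:np.concatenate([np.r_[np.array(proj(s,X))-a,np.array(proj(t,X))-b] for X,a,b in zip(pts(v),S,T)])
    r=least_squares(f,[450,-240,60,0]);return r.x,np.array(pts(r.x)),r.fun
E
python3 - <<'E'
from fit import *
np.set_printoptions(precision=1,suppress=True)
s=eyes.read_camera("side");t=eyes.read_camera("top")
S=[[219.2,277.2],[237.3,292],[246,264.7],[227.3,250.7]]
T=[[158+117/6,262+114/6],[158+75/6,262+227/6],[158+187/6,262+271/6],[158+230/6,262+157/6]]
S=np.array(S)-.4;T=np.array(T)-.4
v,P,res=fit(s,t,S,T);print(v,"\n",P,"\n",res)
for a,b in zip(S,T):print(*tri(s,a,t,b))
for n,a in(("orange",[255.8,278.7]),("blue",[119.3,235.2])):
    a=np.array(a)-.4; print(n,"post top z112",atz(s,a,112),proj(t,atz(s,a,112)))
im=t["pixels"]
def tile(r,c):return cv2.resize(im[r:r+40,c:c+40],(400,400),interpolation=cv2.INTER_CUBIC)
save("crop2.png",np.hstack([tile(165,310),tile(180,120)]),1)
E
```

```text
[ 485.4 -261.2   56.1   -0.4] 
 [[ 511.5 -205.    56.1]
 [ 541.6 -287.3   56.1]
 [ 459.3 -317.5   56.1]
 [ 429.1 -235.2   56.1]] 
 [ 0.  -0.3 -0.4 -0.  -0.1 -0.  -0.3 -0.1  0.3 -0.4 -0.3 -0.  -0.1 -0.2
 -0.5  0.1]
[ 511.1 -205.1   56. ] 2.7012284573192327
[ 541.  -287.6   56. ] 1.4519097761511823
[ 459.1 -317.5   57. ] 2.7243912258739615
[ 428.5 -234.9   55.2] 2.7325882795970333
orange post top z112 [ 480.9 -410.9  112. ] [np.float64(181.2318016878613), np.float64(330.62707821305975)]
blue post top z112 [422.3 410.6 112. ] [np.float64(196.0626631181524), np.float64(133.872293183014)]
```

View pics/crop2.png

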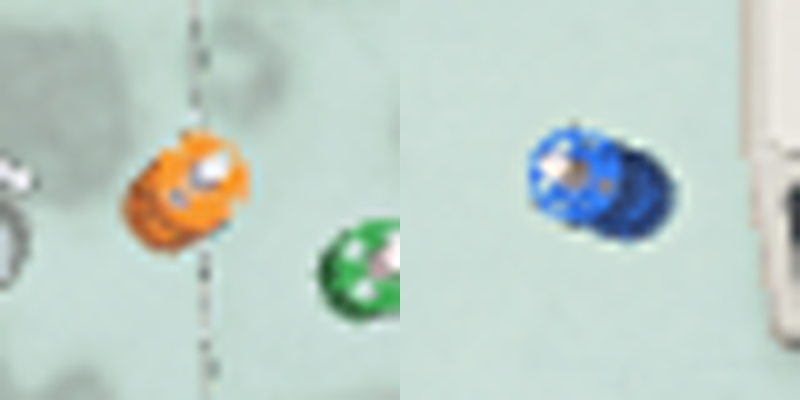

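Everything fits: rim z is 56, so the seats are at z 14, and the residuals stay under 0.6 px. The post tops agree between the two views, with blue at about (422, 410) and orange at about (482, -411). Next I'll read the exact yaw, then turn to yaw π and move over blue.

Run:
```python
from h import *
s=env.state();print(s["tcp_rot"].round(4),s["eef_pos"].round(1),s["t"])
p=eyes.read_camera("side");q=eyes.read_camera("top")
print(tri(p,[255.3,278.2],q,[180.3,331.2]),tri(p,[118.8,234.8],q,[196.0,134.8]))
```

```text
[3.1415 0.     2.8768] [163.6 603.2 214.7] 0.9
(array([ 482.28764948, -412.78735116,  114.56868123]), np.float64(4.175841103071911)) (array([422.18100197, 405.98559912, 114.47163717]), np.float64(0.15045727124533964))
```

```bash
python3 -m inch '[[[0,0,0],-0.76,0],[[0,0,0],-0.76,0],[[0,0,0],-0.76,0],[[0,0,0],-0.754,0],[[-0.718,-0.544,0],0,0],[[-0.718,-0.544,0],0,0],[[-0.718,-0.544,0],0,0],[[-0.718,-0.544,0],0,0],[[-0.718,-0.544,0],0,0],[[-0.718,-0.544,0],0,0]]'
```

```text
t: 2.25
eef_pos: [423.4, 406.2, 214.8]
tcp_rot: [3.141, 0.0, 3.141]
ft_force: [-0.2, 0.5, 0.0]
opening: 0.497
grip_force: 0.0
```

```bash
python3 -m inch '[[[0,0,0.53],0,0],[[0,0,0.53],0,0],[[0,0,0.53],0,0],[[0,0,0.53],0,0],[[0,0,0],0,0],[[0,0,0],0,0],[[0,0,0],0,1],[[0,0,0],0,1],[[0,0,0],0,1],[[0,0,0],0,1]]'
```

```text
t: 3.5
eef_pos: [422.1, 407.4, 87.6]
tcp_rot: [3.141, 0.0, -3.142]
ft_force: [-0.1, 0.8, -0.6]
opening: 0.14
grip_force: 0.0
```

```bash
python3 -m inch '[[[0,0,0],0,1],[[0,0,0],0,1],[[0,0,-0.2],0,1],[[0,0,-0.3],0,1],[[0,0,-0.3],0,1],[[0,0,-0.4],0,1],[[0,0,-0.4],0,1],[[0,0,-0.4],0,1],[[0,0,0],0,1],[[0,0,0],0,1]]'
python3 - <<'E'
from h import *
p=eyes.read_camera("side");q=eyes.read_camera("top")
a=proj(p,[422,407,190]);b=proj(q,[422,407,190])
def tile(p,c):
    r,k=int(c[0])-25,int(c[1])-20;print(r,k);return cv2.resize(p["pixels"][r:r+50,k:k+40],(400,500),interpolation=cv2.INTER_CUBIC)
save("lift1.png",np.hstack([tile(p,a),tile(q,b)]),1)
E
```

```text
t: 4.75
eef_pos: [421.7, 407.1, 206.8]
tcp_rot: [-3.141, -0.001, 3.142]
ft_force: [-0.4, 0.1, -0.7]
opening: 0.121
grip_force: 30.0
76 214
168 108
```

View pics/lift1.png

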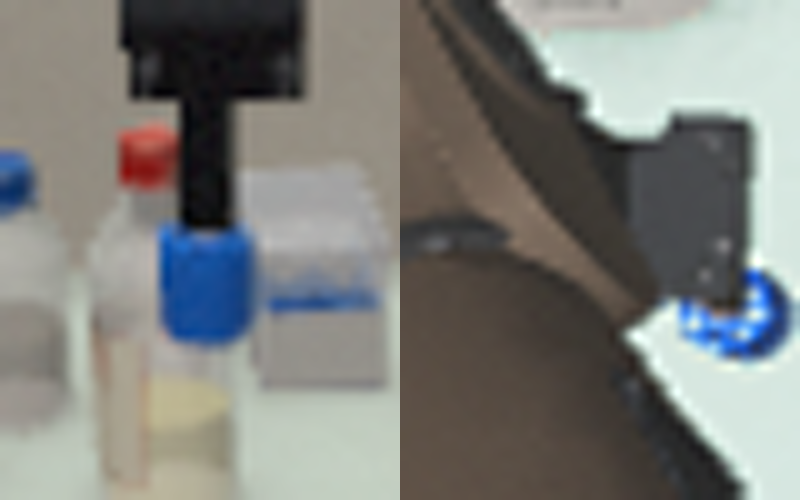

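The blue adapter is held upright and alone. In the side view it sits about 1 mm to the -x side of the finger centre. I'll carry it to bucket A.

```bash
python3 -m inch '[[[-0.07,-0.5,0],0,1],[[-0.13,-0.9,0],0,1],[[-0.14,-0.95,0],0,1],[[-0.14,-0.95,0],0,1],[[-0.14,-0.95,0],0,1],[[-0.14,-0.95,0],0,1],[[-0.14,-0.95,0],0,1],[[-0.14,-0.95,0],0,1],[[-0.14,-0.95,0],0,1],[[-0.13,-0.9,0],0,1]]'
```

```text
t: 6.1
eef_pos: [500.4, -131.6, 206.7]
tcp_rot: [3.141, -0.001, 3.141]
ft_force: [0.9, 0.5, -1.8]
opening: 0.12
grip_force: 30.0
```

```bash
python3 -m inch '[[[-0.05,-0.3,0],0,1],[[-0.05,-0.4,0],0,1],[[-0.05,-0.4,0],0,1],[[-0.05,-0.12,0.3],0,1],[[0,0,0.5],0,1],[[0,0,0.4],0,1],[[0,0,0.25],0,1],[[0,0,0],0,1],[[0,0,0],0,1],[[0,0,0],0,1]]'
python3 - <<'E'
from h import *
np.set_printoptions(precision=1,suppress=True)
p=eyes.read_camera("side");q=eyes.read_camera("top")
X=env.state()["eef_pos"];print(X)
for c in(p,q):
    for r in eyes.cut_out("adapter_blue_1",c):
        m=r["mask"];ys,xs=np.nonzero(m);print(r["centre"],round(r["score"],2),m.sum(),ys.min(),ys.max(),xs.min(),xs.max())
    for r in eyes.spot_point("adapter_blue_1",c):print("sp",r["centre"],round(r["score"],2))
def tile(p,r,k):return cv2.resize(p["pixels"][r:r+75,k:k+50],(400,600),interpolation=cv2.INTER_CUBIC)
print(proj(p,X),proj(q,X))
save("over1.png",np.hstack([tile(p,185,250),tile(q,145,260)]),1)
E
```

```text
t: 7.35
eef_pos: [513.0, -202.9, 121.2]
tcp_rot: [-3.141, 0.001, -3.142]
ft_force: [-0.3, 0.3, 0.6]
opening: 0.116
grip_force: 30.0
[ 512.8 -202.9  121. ]
sp [212.4, 280.4] 0.53
sp [142.4, 237.6] 0.48
[200.3, 140.3] 0.48 74 195 203 136 146
sp [199.2, 145.0] 0.47
[np.float64(200.96099141233165), np.float64(278.10543825560944)] [np.float64(173.5718233709965), np.float64(281.05962786156215)]
```

View pics/over1.png

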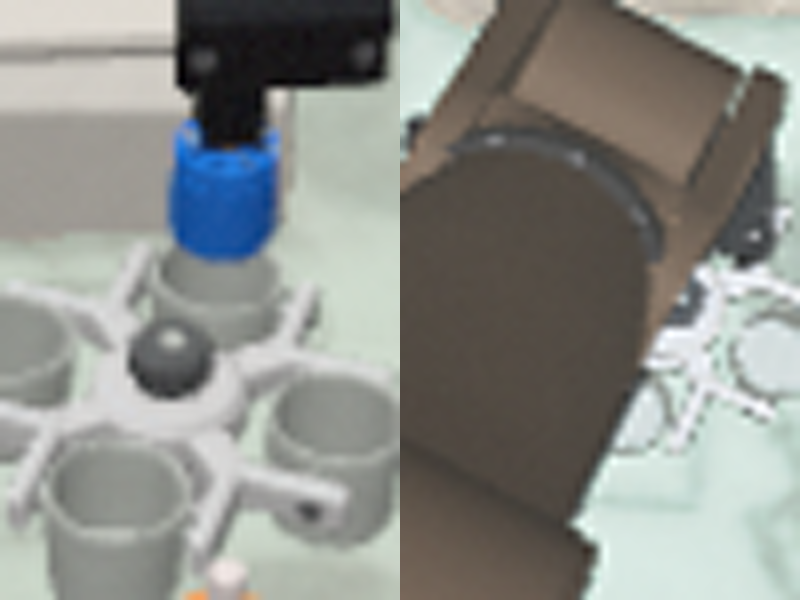

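The blue adapter hangs above bucket A: its bottom edge is near crop (222, 260) and the rim centre near (217, 290). The arm blocks the top view. I'll measure the offset with a silhouette fit in the side view.

```bash
cat > sil.py <<'E'
from h import *
from scipy.optimize import minimize
HUE={"blue":(100,125),"orange":(8,20)}
def sil(p,col,X0,H=42,R=20,K=8,mask=None):
    """fit x,y (z fixed) of a coloured block's underside by silhouette, side view"""
    r0,c0=(int(v)-28 for v in proj(p,X0)); 
    im=cv2.resize(p["pixels"][r0:r0+50,c0:c0+56],None,fx=K,fy=K,interpolation=cv2.INTER_CUBIC)
    h=cv2.cvtColor(im,cv2.COLOR_RGB2HSV);lo,hi=HUE[col]
    m=((h[...,0]>=lo)&(h[...,0]<=hi)&(h[...,1]>120)).astype(np.uint8)
    m=cv2.morphologyEx(m,cv2.MORPH_CLOSE,np.ones((9,9)))
    n,l,st,_=cv2.connectedComponentsWithStats(m);m=(l==1+np.argmax(st[1:,4])).astype(np.uint8)
    a=np.linspace(0,2*np.pi,40)
    def ren(v):
        pts=[proj(p,[v[0]+R*np.cos(t),v[1]+R*np.sin(t),X0[2]+z]) for z in(0,H) for t in a]
        q=np.array([[(c-c0+.5)*K-.5,(r-r0+.5)*K-.5] for r,c in pts],np.float32)
        o=np.zeros_like(m);cv2.fillConvexPoly(o,cv2.convexHull(q).round().astype(np.int32),1);return o
    f=lambda v:np.sum(ren(v)!=m)
    g=[(f([X0[0]+i,X0[1]+j]),X0[0]+i,X0[1]+j) for i in np.arange(-6,6.1,.5) for j in np.arange(-8,8.1,1)]
    b=min(g);return b,m.sum(),ren(b[1:]).sum()
E
python3 - <<'E'
from sil import *
np.set_printoptions(precision=1,suppress=True)
p=eyes.read_camera("side");X=env.state()["eef_pos"];print(X)
for z in(74,76,78):print(z,sil(p,"blue",[X[0],X[1],z]))
print(atz(p,[218.8,276.8],56))
E
```

```text
[ 512.7 -202.9  120.6]
74 ((np.int64(4409), np.float64(512.156049840511), np.float64(-200.86770824920757)), np.uint64(11289), np.uint64(15698))
76 ((np.int64(4468), np.float64(512.156049840511), np.float64(-202.86770824920757)), np.uint64(11289), np.uint64(15757))
78 ((np.int64(4584), np.float64(511.15604984051095), np.float64(-203.86770824920757)), np.uint64(11289), np.uint64(15801))
[ 512.4 -204.9   56. ]
```

```bash
python3 -m inch '[[[0,-0.035,0],0,1],[[0,0,0.1],0,1],[[0,0,0.1],0,1],[[0,0,0.1],0,1],[[0,0,0.07],0,1],[[0,0,0.07],0,1],[[0,0,0.07],0,1],[[0,0,0],0,1],[[0,0,0],0,1],[[0,0,0],0,1]]'
python3 - <<'E'
from h import *
print(env.state()["moment"].round(2),env.state()["ft_force"].round(1))
E
```

```text
t: 8.95
eef_pos: [512.7, -205.0, 90.0]
tcp_rot: [-3.141, 0.0, 3.142]
ft_force: [0.2, 0.0, -0.9]
opening: 0.121
grip_force: 30.0
[0.03 0.02 0.01] [ 0.2  0.  -0.9]
```

```bash
python3 -m inch '[[[0,0,0.1],0,1],[[0,0,0.1],0,1],[[0,0,0.1],0,1],[[0,0,0.06],0,1],[[0,0,0.06],0,1],[[0,0,0.03],0,1],[[0,0,0.03],0,1],[[0,0,0],0,1],[[0,0,0],0,1],[[0,0,0],0,1]]'
```

```text
t: 10.2
eef_pos: [512.9, -205.0, 62.5]
tcp_rot: [-3.141, 0.001, -3.142]
ft_force: [-3.8, 1.3, 16.7]
opening: 0.12
grip_force: 30.0
```

```bash
python3 -m inch '[[[0,0,-0.02],0,1],[[0,0,0],0,0],[[0,0,0],0,0],[[0,0,0],0,0],[[0,0,0],0,0],[[0,0,-0.2],0,0],[[0,0,-0.5],0,0],[[0,0,-0.8],0,0],[[0,0,-0.5],0,0],[[0,0,-0.4],0,0]]'
python3 - <<'E'
from h import *
p=eyes.read_camera("side")
im=cv2.resize(p["pixels"][195:265,235:310],(750,600),interpolation=cv2.INTER_CUBIC)
save("rel1.png",im,1)
E
```

```text
t: 11.45
eef_pos: [512.7, -204.9, 208.6]
tcp_rot: [-3.141, 0.002, -3.142]
ft_force: [0.2, -1.1, -0.5]
opening: 0.5
grip_force: 0.0
```

View pics/rel1.png

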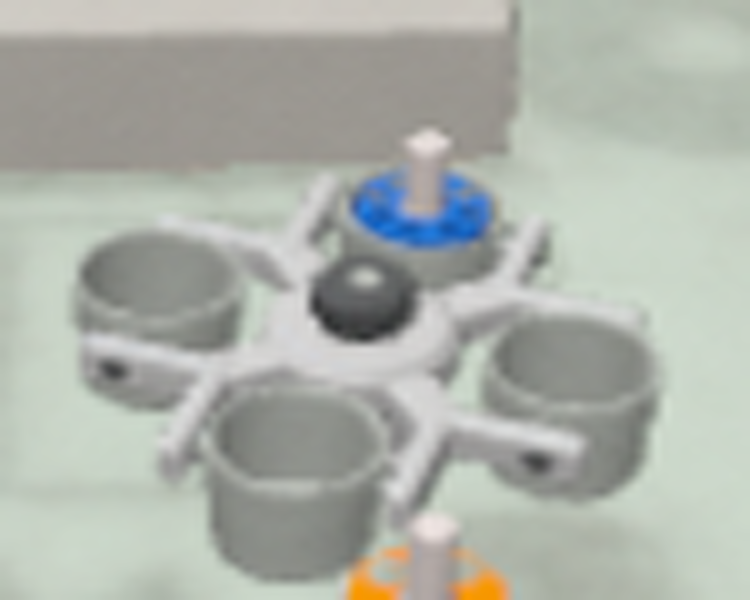

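Blue is in bucket A with its block level with the rim and its post upright at crop (426, 170). Now back for the second blue.

```bash
python3 -m inch '[[[0.08,0.6,0],0,0],[[0.15,0.95,0],0,0],[[0.15,1,0],0,0],[[0.15,1,0],0,0],[[0.15,1,0],0,0],[[0.15,1,0],0,0],[[0.15,1,0],0,0],[[0.15,1,0],0,0],[[0.15,1,0],0,0],[[0.15,0.9,0],0,0]]'
python3 - <<'E'
from h import *
np.set_printoptions(precision=1,suppress=True)
q=eyes.read_camera("top");p=eyes.read_camera("side")
for c in (p,q):
    for n in("adapter_blue_1",):
        for r in eyes.spot_point(n,c):print(n,r["centre"],round(r["score"],2))
def tile(p,r,k):return cv2.resize(p["pixels"][r:r+40,k:k+40],(400,400),interpolation=cv2.INTER_CUBIC)
a,b=proj(p,[421,407,50]),proj(q,[511,-205,80])
print(int(a[0])-20,int(a[1])-20,int(b[0])-20,int(b[1])-20)
save("blue2.png",np.hstack([tile(p,int(a[0])-20,int(a[1])-20),tile(q,int(b[0])-20,int(b[1])-20)]),1)
E
```

```text
t: 12.75
eef_pos: [426.1, 364.2, 206.5]
tcp_rot: [3.141, 0.0, -3.141]
ft_force: [0.8, -0.0, 0.8]
opening: 0.503
grip_force: 0.0
adapter_blue_1 [227.4, 275.0] 0.62
adapter_blue_1 [143.5, 235.7] 0.44
adapter_blue_1 [185.8, 326.9] 0.63
adapter_blue_1 [181.5, 282.3] 0.47
112 214 155 260
```

View pics/blue2.png

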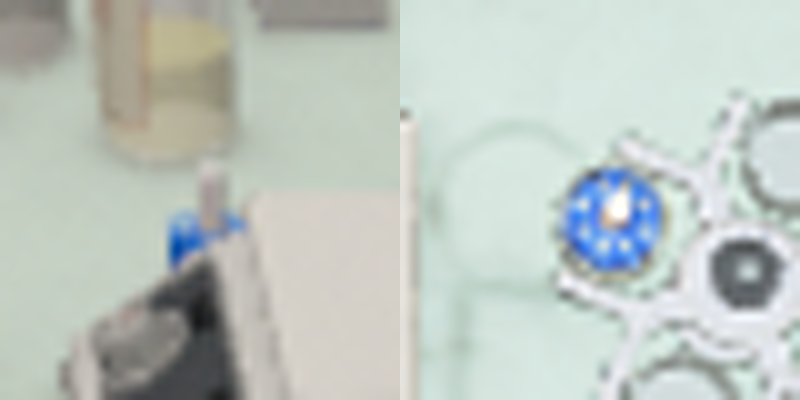

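```bash
python3 - <<'E'
from h import *
np.set_printoptions(precision=1,suppress=True)
q=eyes.read_camera("top");p=eyes.read_camera("side")
print(tri(p,[210.5,277.3],q,[174.85,281.3]),atz(p,[128.5,234.35],70))
E
python3 -m inch '[[[0.04,0.36,0],0,0],[[0.045,0.36,0],0,0],[[0,0,0.4],0,0],[[0,0,0.5],0,0],[[0,0,0.5],0,0],[[0,0,0.5],0,0],[[0,0,0.4],0,0],[[0,0,0.3],0,0],[[0,0,0.08],0,0],[[0,0,0],0,0]]'
```

```text
(array([ 512.7, -206. ,   88.6]), np.float64(1.5942107592220987)) [419.6 404.8  70. ]
t: 14.3
eef_pos: [421.9, 405.6, 45.7]
tcp_rot: [3.141, 0.0, 3.142]
ft_force: [0.1, -0.3, 0.0]
opening: 0.497
grip_force: 0.0
```

```bash
python3 -m inch '[[[0,0,0],0,1],[[0,0,0],0,1],[[0,0,0],0,1],[[0,0,0],0,1],[[0,0,0],0,1],[[0,0,0],0,1],[[0,0,-0.1],0,1],[[0,0,-0.2],0,1],[[0,0,-0.2],0,1],[[0,0,-0.2],0,1]]'
```

```text
t: 15.55
eef_pos: [421.8, 405.4, 88.7]
tcp_rot: [3.141, 0.001, -3.142]
ft_force: [0.2, -0.3, -0.3]
opening: 0.117
grip_force: 30.0
```

```bash
python3 -m inch '[[[0,0,-0.5],0,1],[[0,0,-0.7],0,1],[[0,0,-0.7],0,1],[[-0.02,-0.4,-0.07],0,1],[[-0.04,-0.8,0],0,1],[[-0.05,-0.95,0],0,1],[[-0.05,-0.95,0],0,1],[[-0.05,-0.95,0],0,1],[[-0.05,-0.95,0],0,1],[[-0.05,-0.95,0],0,1]]'
python3 -m inch '[[[-0.05,-0.95,0],0,1],[[-0.05,-0.95,0],0,1],[[-0.05,-0.95,0],0,1],[[-0.05,-0.95,0],0,1],[[-0.05,-0.95,0],0,1],[[-0.05,-0.8,0],0,1],[[-0.035,-0.55,0],0,1],[[0,0,0.3],0,1],[[0,0,0.5],0,1],[[0,0,0.4],0,1]]'
```

```text
t: 16.8
eef_pos: [439.3, 46.1, 205.4]
tcp_rot: [3.142, -0.001, 3.141]
ft_force: [0.6, 0.4, -1.4]
opening: 0.116
grip_force: 30.0
t: 18.05
eef_pos: [459.1, -317.6, 132.2]
tcp_rot: [3.14, -0.001, 3.141]
ft_force: [1.0, -0.3, -0.3]
opening: 0.116
grip_force: 30.0
```

Run:
```python
from sil import *
np.set_printoptions(precision=1,suppress=True)
eyes.read_camera("side");p=eyes.read_camera("side");X=env.state()["eef_pos"];print(X)
print(sil(p,"blue",[X[0],X[1],X[2]-45.6]),atz(p,[245.6,264.3],56),proj(p,X))
im=cv2.resize(p["pixels"][200:275,225:305],(800,600),interpolation=cv2.INTER_CUBIC)
save("over2.png",im,1)
```

```text
[ 458.6 -316.9  131.2]
((np.int64(4826), np.float64(458.08220725480595), np.float64(-318.92045067666913)), np.uint64(14723), np.uint64(19517)) [ 460.6 -316.2   56. ] [np.float64(224.72052714801782), np.float64(264.60051376237817)]
```

View pics/over2.png

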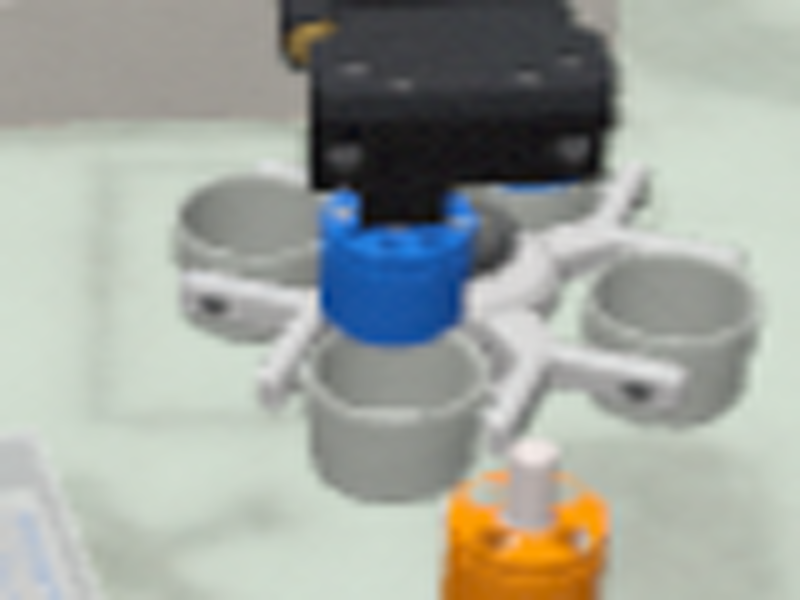

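```bash
python3 -m inch '[[[-0.02,-0.01,0],0,1],[[0,0,0.2],0,1],[[0,0,0.13],0,1],[[0,0,0.1],0,1],[[0,0,0.08],0,1],[[0,0,0.08],0,1],[[0,0,0.08],0,1],[[0,0,0],0,1],[[0,0,0],0,1],[[0,0,0],0,1]]'
```

```text
t: 19.4
eef_pos: [461.7, -318.4, 93.6]
tcp_rot: [-3.141, 0.0, 3.142]
ft_force: [0.6, -0.3, 0.4]
opening: 0.121
grip_force: 30.0
```

```bash
python3 -m inch '[[[0.017,0.01,0],0,1],[[0,0,0.1],0,1],[[0,0,0.1],0,1],[[0,0,0.1],0,1],[[0,0,0.1],0,1],[[0,0,0.06],0,1],[[0,0,0.04],0,1],[[0,0,0.03],0,1],[[0,0,0],0,1],[[0,0,0],0,1]]'
```

```text
t: 20.65
eef_pos: [460.7, -317.8, 62.2]
tcp_rot: [-3.141, 0.001, 3.142]
ft_force: [-1.8, 1.5, 6.1]
opening: 0.119
grip_force: 30.0
```

```bash
python3 -m inch '[[[0,0,0],0,0],[[0,0,0],0,0],[[0,0,0],0,0],[[0,0,0],0,0],[[0,0,-0.2],0,0],[[0,0,-0.5],0,0],[[0,0,-0.7],0,0],[[0,0,-0.6],0,0],[[-0.1,-0.5,-0.2],0,0],[[-0.26,-1.0,0],0,0]]'
```

```text
t: 21.9
eef_pos: [482.9, -407.8, 196.8]
tcp_rot: [-3.139, 0.002, -3.14]
ft_force: [2.6, -0.5, -0.4]
opening: 0.502
grip_force: 0.0
```

```bash
python3 -m inch '[[[0.01,-0.06,0],0,0],[[0,0,0.4],0,0],[[0,0,0.6],0,0],[[0,0,0.5],0,0],[[0,0,0.32],0,0],[[0,0,0],0,0],[[0,0,0],0,0],[[0,0,0],0,1],[[0,0,0],0,1],[[0,0,0],0,1]]'
python3 -m inch '[[[0,0,0],0,1],[[0,0,0],0,1],[[0,0,0],0,1],[[0,0,-0.1],0,1],[[0,0,-0.3],0,1],[[0,0,-0.4],0,1],[[0,0,-0.5],0,1],[[0,0,-0.5],0,1],[[0,0,-0.1],0,1],[[0,0,0],0,1]]'
python3 - <<'E'
from sil import *
np.set_printoptions(precision=1,suppress=True)
eyes.read_camera("side");p=eyes.read_camera("side");q=eyes.read_camera("top");X=env.state()["eef_pos"];print(X)
print(sil(p,"orange",[X[0],X[1],X[2]-45.6]),proj(p,X),proj(q,X))
m=np.hstack([cv2.resize(p["pixels"][195:275,245:305],(450,600),interpolation=cv2.INTER_CUBIC),cv2.resize(q["pixels"][150:210,275:310],(350,600),interpolation=cv2.INTER_CUBIC)])
save("or1.png",m,1)
E
```

```text
t: 23.15
eef_pos: [481.6, -411.3, 84.7]
tcp_rot: [-3.141, 0.0, 3.142]
ft_force: [-0.7, 0.0, 0.1]
opening: 0.242
grip_force: 0.0
t: 24.4
eef_pos: [481.5, -411.2, 198.5]
tcp_rot: [-3.141, 0.0, 3.142]
ft_force: [-0.3, -0.3, -1.0]
opening: 0.117
grip_force: 30.0
[ 481.3 -411.   197.3]
((np.int64(6452), np.float64(480.7735016266897), np.float64(-405.99820515773854)), np.uint64(18713), np.uint64(24911)) [np.float64(228.74857289736212), np.float64(280.67218947050355)] [np.float64(177.52560350251278), np.float64(334.7469042498543)]
```

View pics/or1.png

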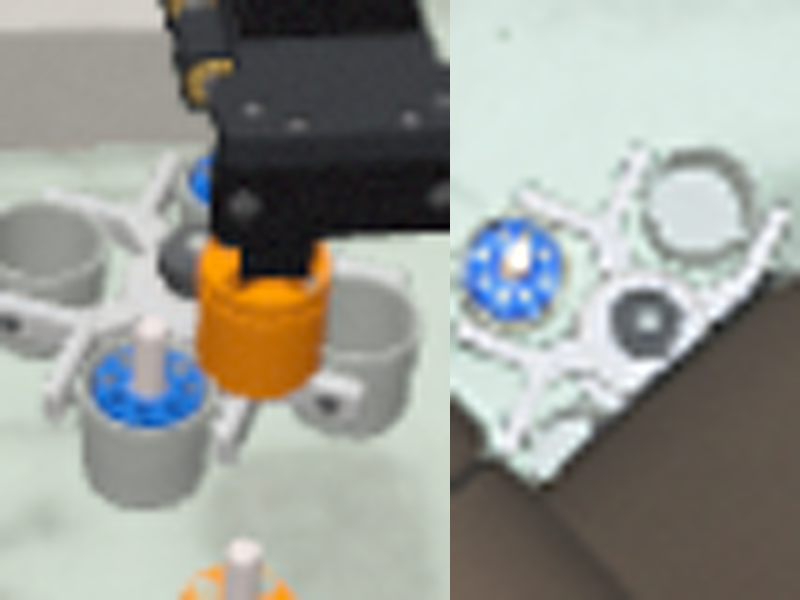

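Blue 2 is flush in bucket D and the orange adapter is held upright. Next is bucket C.

```bash
python3 -m inch '[[[-0.25,0.5,0],0,1],[[-0.38,0.78,0],0,1],[[-0.38,0.78,0],0,1],[[0,0,0],0,1],[[0,0,0.3],0,1],[[0,0,0.5],0,1],[[0,0,0.4],0,1],[[0,0,0.1],0,1],[[0,0,0],0,1],[[0,0,0],0,1]]'
python3 - <<'E'
from sil import *
np.set_printoptions(precision=1,suppress=True)
eyes.read_camera("side");eyes.read_camera("side");p=eyes.read_camera("side");X=env.state()["eef_pos"];print(X)
print(sil(p,"orange",[X[0],X[1],X[2]-42.7]),atz(p,[236.9,291.6],57))
E
```

```text
t: 25.8
eef_pos: [542.4, -288.1, 121.3]
tcp_rot: [-3.141, 0.001, 3.141]
ft_force: [0.3, 0.1, -1.0]
opening: 0.117
grip_force: 30.0
[ 542.4 -287.9  121.1]
((np.int64(5414), np.float64(540.9003165181733), np.float64(-285.8839429001184)), np.uint64(12751), np.uint64(18147)) [ 541.5 -288.6   57. ]
```

```bash
python3 -m inch '[[[0,0,0.13],0,1],[[0,0,0.09],0,1],[[0,0,0.08],0,1],[[0,0,0.08],0,1],[[0,0,0.08],0,1],[[0,0,0.08],0,1],[[0,0,0],0,1],[[0,0,0],0,1],[[0,0,0],0,1],[[0,0,0],0,1]]'
```

```text
t: 27.2
eef_pos: [542.2, -287.7, 88.2]
tcp_rot: [-3.142, 0.0, 3.142]
ft_force: [-0.0, 0.8, -0.6]
opening: 0.12
grip_force: 30.0
```

```bash
python3 -m inch '[[[0,0,0.1],0,1],[[0,0,0.1],0,1],[[0,0,0.1],0,1],[[0,0,0.08],0,1],[[0,0,0.05],0,1],[[0,0,0.03],0,1],[[0,0,0.03],0,1],[[0,0,0],0,1],[[0,0,0],0,1],[[0,0,0],0,1]]'
```

```text
t: 28.45
eef_pos: [542.3, -287.7, 59.3]
tcp_rot: [-3.141, 0.001, 3.142]
ft_force: [-0.7, 0.9, 5.5]
opening: 0.119
grip_force: 30.1
```

```bash
python3 -m inch '[[[0,0,0],0,0],[[0,0,0],0,0],[[0,0,0],0,0],[[0,0,0],0,0],[[0,0,-0.2],0,0],[[0,0,-0.6],0,0],[[0,0,-0.6],0,0],[[0.15,-0.3,-0.27],0,0],[[0.43,-0.88,0],0,0],[[0.43,-0.88,0],0,0]]'
python3 -m inch '[[[0,0,0],0,0],[[0,0,0],0,0],[[0,0,0.3],0,0],[[0,0,0.5],0,0],[[0,0,0.5],0,0],[[0,0,0.4],0,0],[[0,0,0.18],0,0],[[0,0,0],0,0],[[0,0,0],0,0],[[0,0,0],0,0]]'
```

```text
t: 29.7
eef_pos: [480.3, -413.1, 158.9]
tcp_rot: [-3.142, -0.0, -3.141]
ft_force: [0.5, -1.1, 0.5]
opening: 0.499
grip_force: 0.0
t: 30.95
eef_pos: [481.9, -411.5, 46.9]
tcp_rot: [-3.141, 0.001, -3.142]
ft_force: [0.2, 0.8, -0.0]
opening: 0.501
grip_force: 0.0
```

```bash
python3 -m inch '[[[0,0,0],0,1],[[0,0,0],0,1],[[0,0,0],0,1],[[0,0,0],0,1],[[0,0,0],0,1],[[0,0,0],0,1],[[0,0,-0.15],0,1],[[0,0,-0.4],0,1],[[0,0,-0.6],0,1],[[0,0,-0.6],0,1]]'
python3 -m inch '[[[0,0,-0.6],0,1],[[0,0,-0.2],0,1],[[0.11,0.4,0],0,1],[[0.21,0.7,0],0,1],[[0.24,0.8,0],0,1],[[0.2,0.7,0],0,1],[[0.1,0.33,0],0,1],[[0,0,0],0,1],[[0,0,0.4],0,1],[[0,0,0.5],0,1]]'
python3 -m inch '[[[0,0,0.35],0,1],[[0,0,0.05],0,1],[[0,0,0],0,1],[[0,0,0],0,1],[[0,0,0],0,1],[[0,0,0],0,1],[[0,0,0],0,1],[[0,0,0],0,1],[[0,0,0],0,1],[[0,0,0],0,1]]'
python3 - <<'E'
from sil import *
np.set_printoptions(precision=1,suppress=True)
p=eyes.read_camera("side");X=env.state()["eef_pos"];print(X)
print(sil(p,"orange",[X[0],X[1],X[2]-46.9]),atz(p,[226.9,250.3],57))
im=cv2.resize(p["pixels"][190:265,235:315],(800,600),interpolation=cv2.INTER_CUBIC)
save("or2.png",im,1)
E
```

```text
t: 32.2
eef_pos: [481.5, -411.2, 152.6]
tcp_rot: [3.142, 0.0, 3.142]
ft_force: [0.0, 0.2, -0.7]
opening: 0.118
grip_force: 30.0
t: 33.45
eef_pos: [430.9, -237.1, 144.5]
tcp_rot: [-3.14, 0.002, 3.141]
ft_force: [-0.2, -0.6, -1.6]
opening: 0.124
grip_force: 30.0
t: 34.7
eef_pos: [430.0, -235.5, 121.0]
tcp_rot: [3.142, 0.0, -3.142]
ft_force: [-0.4, 0.6, -0.7]
opening: 0.119
grip_force: 30.0
[ 430.  -235.5  121. ]
((np.int64(4288), np.float64(429.50620710815855), np.float64(-232.50226800327957)), np.uint64(12454), np.uint64(16682)) [ 429.6 -236.8   57. ]
```

View pics/or2.png

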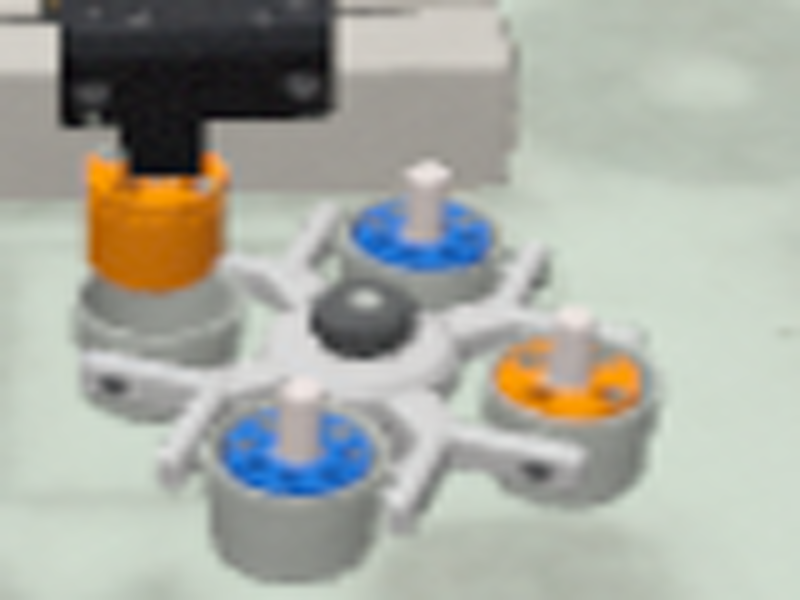

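Three adapters are seated flush, and the last orange is upright over bucket B. Lowering it.

```bash
python3 -m inch '[[[0,0,0.1],0,1],[[0,0,0.08],0,1],[[0,0,0.08],0,1],[[0,0,0.08],0,1],[[0,0,0.08],0,1],[[0,0,0.05],0,1],[[0,0,0],0,1],[[0,0,0],0,1],[[0,0,0],0,1],[[0,0,0],0,1]]'
```

```text
t: 36.0
eef_pos: [430.0, -235.5, 92.9]
tcp_rot: [-3.142, 0.0, -3.142]
ft_force: [0.4, 0.0, -0.4]
opening: 0.123
grip_force: 30.0
```

```bash
python3 -m inch '[[[0,0,0.1],0,1],[[0,0,0.1],0,1],[[0,0,0.1],0,1],[[0,0,0.08],0,1],[[0,0,0.05],0,1],[[0,0,0.04],0,1],[[0,0,0.03],0,1],[[0,0,0],0,1],[[0,0,0],0,1],[[0,0,0],0,1]]'
```

```text
t: 37.25
eef_pos: [430.0, -235.5, 62.9]
tcp_rot: [-3.142, 0.0, 3.142]
ft_force: [0.1, 0.6, 1.9]
opening: 0.12
grip_force: 30.0
```

```bash
python3 -m inch '[[[0,0,0],0,0],[[0,0,0],0,0],[[0,0,0],0,0],[[0,0,0],0,0],[[0,0,-0.2],0,0],[[0,0,-0.6],0,0],[[0,0,-0.8],0,0],[[0,0,-0.8],0,0],[[0,0,-0.3],0,0],[[0,0.6,0],0,0]]'
python3 -m inch '[[[0,0.9,0],0,0],[[0,0.9,0],0,0],[[0,0.9,0],0,0],[[0,0.9,0],0,0],[[0,0.9,0],0,0],[[0,0.6,0],0,0],[[0,0,0],0,0],[[0,0,0],0,0],[[0,0,0],0,0],[[0,0,0],0,0]]'
python3 - <<'E'
from h import *
p=eyes.read_camera("side");q=eyes.read_camera("top")
m=np.hstack([cv2.resize(p["pixels"][195:365,205:320],(400,600),interpolation=cv2.INTER_CUBIC),cv2.resize(q["pixels"][155:215,270:310],(400,600),interpolation=cv2.INTER_CUBIC)])
save("end.png",m,1)
E
```

```text
t: 38.5
eef_pos: [430.5, -200.5, 227.1]
tcp_rot: [-3.139, 0.003, 3.139]
ft_force: [0.0, 0.1, -0.5]
opening: 0.501
grip_force: 0.0
t: 39.75
eef_pos: [430.1, 105.7, 224.9]
tcp_rot: [3.142, 0.0, 3.14]
ft_force: [0.4, 0.5, 0.1]
opening: 0.503
grip_force: 0.0
```

View pics/end.png

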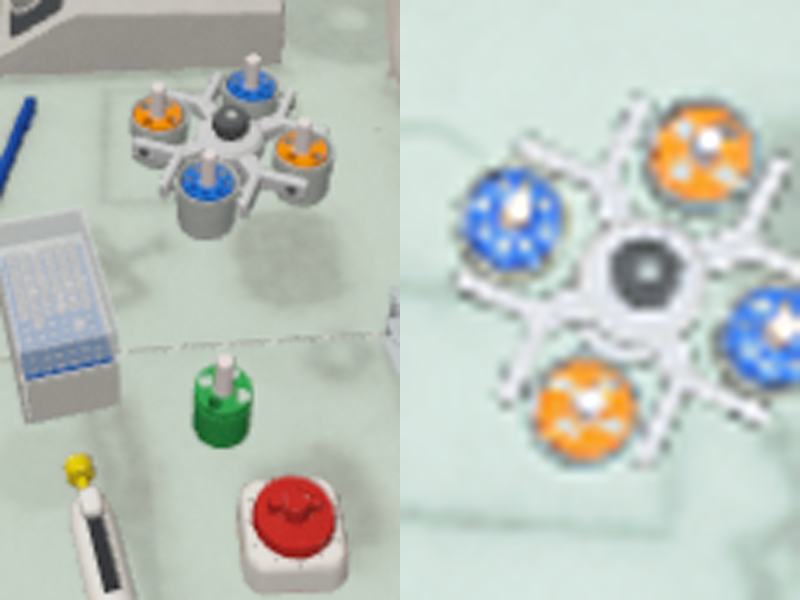

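All four adapters are seated flush and upright. In the side crop, blue is at (252, 85) and (208, 180), and orange at (158, 110) and (302, 150), each pair opposite. The tip box, timer and green look-alike haven't moved.

```bash
python3 -c "
from cell import env
print(env.job_done())"
```

```text
the job is handed in; nothing more can be done
None
```

The job is handed in at about 40 s: the four adapters are seated flush and upright in the buckets, blue opposite blue and orange opposite orange, all let go, with the tip box and timer left where they stood.

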